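# Set the soldering jig in place and hold its cover over it

### The job

Slide the soldering jig along the bench, without lifting it, out of its full taped rectangle into the middle of the empty corner-bracket mark, squarely lined up with it. Then pick up the hold-down cover by its grip bar, lift it over the grey splash guard, touching neither the guard nor the jig, and hold it level over the jig, centred and with its long side along the jig's, its underside about one centimetre above the tips of the jig's pins. Finish while still holding it there steadily; put nothing down, and leave the other things on the bench where they are.

Things in the scene. Friction and masses are not known exactly. Their poses are not given: they have to be found in the camera images.
- jig: Loose red-brown soldering jig, a flat block 58 mm (own x) by 95 mm (own y), 0.11 to 0.23 kg, with a circuit board in its pocket. The block is solid and can be gripped across its 58 mm width up to 16 mm above its underside; two locating pins stand on its top, their tips 24 mm above the underside. Origin: centre of its underside. It stands on the bench (z = 0).
- park_mark: Full rectangular outline of pale tape on the bench in which the jig starts; inside 74 mm (own x) by 111 mm (own y), tape 6 mm wide and flat (nothing to catch on). Origin: centre of the outline on the bench.
- work_mark: Four L-shaped corner brackets of pale tape on the bench, the empty mark where the jig belongs; inside 74 mm (own x) by 111 mm (own y), flat. Origin: centre of the mark on the bench. The jig's long side goes along this mark's own y; either way round will do.
- cover: Loose hold-down cover: an open aluminium frame 58 mm (own x) by 95 mm (own y), 4 mm thick, with a black grip bar standing on its middle: 14 mm thick (own x), 56 mm long (own y), from 4 to 36 mm above the underside. 0.08 to 0.17 kg, centre of mass in the middle of the bar's footprint. Origin: centre of its underside. It lies flat on the bench, bar upward.
- guard: Fixed grey sheet-metal splash guard between the cover and the jig: an upright sheet 180 mm long (own x), 7 mm thick at its top edge, top 90 mm above the bench; a foot 24 mm wide and two gussets on its +y side. Origin: middle of the upright at bench level.
- alcohol_pump: Bystander: pump bottle, 61 mm across, 124 mm tall, origin at the centre of its base.
- flux_pot: Bystander: round pot with a screw lid, 53 mm across, 35 mm tall, origin at the centre of its base.
- tip_cleaner: Bystander: dark round pot with wire wool, 67 mm across, 52 mm tall, origin at the centre of its base.
- solder_reel: Bystander: solder reel standing on its flange, 64 mm across, 35 mm tall, origin at the centre of its base.
Not all that is in view belongs to the job. Of the things that look like the jig, the larger one is meant.

How it is judged (in metres and radians):
On the way, in this order (a step that is already met when the one before it is completed fails the run):
1. the jig stands in the middle of the corner-bracket mark, square to it (horizontal distance between jig and work_mark below 0.01 m and angle between the y axis of jig and the y axis of work_mark, either way round below 0.15 rad and height (world z) of jig below 0.006 m and angle between jig's own z axis and vertical below 0.06 rad and linear speed of jig below 0.02 m/s), for 0.2 s.
2. the cover passes above the guard (y of cover in the frame of guard between -0.045 and 0.045 m and x of cover in the frame of guard between -0.12 and 0.12 m and z of cover in the frame of guard above 0.09 m), for 0.04 s.
At the end, for the whole second after the job is handed in: Jig on the bench within 10 mm of the middle of the bracket mark and 0.15 rad of it. Fingers hold the cover still: tilt under 0.10 rad, within 8 mm of the jig's centre along each side, within 0.12 rad of its direction, underside 3 to 20 mm above the pin tips, not touching the jig (horizontal distance between jig and work_mark below 0.01 m and angle between the y axis of jig and the y axis of work_mark, either way round below 0.15 rad and height (world z) of jig below 0.006 m and angle between jig's own z axis and vertical below 0.06 rad and x of cover in the frame of jig between -0.008 and 0.008 m and y of cover in the frame of jig between -0.008 and 0.008 m and z of cover in the frame of jig between 0.027 and 0.044 m and angle between the y axis of cover and the y axis of jig, either way round below 0.12 rad and angle between cover's own z axis and vertical below 0.1 rad and linear speed of each of cover, jig below 0.01 m/s and angular speed of cover below 0.1 rad/s and contact force between cover and the fingers above 1 N and contact force between cover and jig below 0.05 N); the arm keeps its last pose, push and grip.
It fails at once if the jig is lifted or tipped (height (world z) of jig above 0.008 m or angle between jig's own z axis and vertical above 0.12 rad).
It fails at once if the cover touches the jig or its pins (contact force between cover and jig above 0.3 N or (horizontal distance between cover and jig below 0.05 m and z of cover in the frame of jig below 0.0245 m)).
It fails at once if the guard is touched (contact force between guard and anything else above 1 N).
It fails at once if a bystander is moved by more than 20 mm (distance of any of alcohol_pump, flux_pot, tip_cleaner, solder_reel from where it was at the start of the episode above 0.02 m).
It also fails if it takes over 62 s, if anything falls off the work surface, if the arm or the gripper's body presses on something with over 40 N, if the wrist force passes 120 N, or if a joint passes its speed limit or range.

### The arm

A 6-joint arm with a two-finger parallel gripper is mounted at the origin on a cart in front of the work surface, level with it; the furniture and walls round the work are solid. World frame = base frame: x ahead of the robot, y to its left, z up, the work surface at z = 0. Lengths are in mm, angles in rad, forces in N, time in s.
With the tool pointing down it reaches from about 225 to 875 mm from the base axis. Payload 3.4 kg.
Tool frame: the origin (TCP) lies midway between the tips of the shut fingers; the grasp point (between the pads) lies 19 mm behind it; z points along the fingers, y is the line along which they close (so a half turn about z gives the same grasp; the last joint's range is limited). The gripper opens to 85 mm and grips with 20 to 120 N. Pads are 22 mm wide; open, the fingers measure 114 mm over their backs; the gripper's body (76 mm by 85 mm) begins 54 mm behind the grasp point. The pads swing forward as they close: fully open they stand 13 mm farther back than shut.
Start: joints at [-1.232, 0.276, 1.505, -0, 1.361, -0.121], TCP at [255.171, -515.316, 231.328] pointing down, gripper open.
Joint ranges: [-2.89, 2.89], [-0.75, 2.08], [0.22, 2.7], [-1.18, 4.32], [0.11, 2.71], [-2.7, 2.7]. Speed limits (rad/s): [2.57, 2.57, 3.14, 3.14, 3.14, 3.14].

### API

Orientations are given as a unit quaternion [w, x, y, z].
In Python, from cell import ctrl gives the robot as it stands.
- The arm moves only by the tool arm_command, never from a script. Its argument "moves" is one flat list of numbers, 4 for each row, row after row: the shift along the tool's x, y, z normalised to -1 to 1, where 1 is 50 cm, then the turn about the tool's z normalised to -1 to 1, where 1 is 90 degrees. In form: [tx, ty, tz, turn, tx, ty, tz, turn, ...]. A call has 1 to 10 rows; each row shifts and turns the commanded pose from where the row before left it, along the tool's axes as they then stand; what a row does not reach is not made up. A row lasts 1/8 s, in which the tool goes at most 62.5 mm and 10.7 degrees, less where a joint would pass 70% of its speed; a pose out of reach is approached as far as the arm can. A call with a number of a shift or a turn outside -1 to 1 is refused whole. A call with a gripper value outside its range is refused whole. "grip" is the opening, from -1 (shut) to 1 (fully open), set as the call begins (left out, the last holds). The fingers move at their own pace and stop on an object; "grip_force" is the grip in N (left out, the last holds). Time passes only in rows, so rows that do not move let the fingers close. It gives the time, the measured TCP pose, the force, the opening and the grip force at its end, in the units of the state.
- ctrl.sense(): the state, without advancing time (a new reading comes with each control period).
- ctrl.capture(name): name is "side" or "top" or "wrist"; returns the picture (384x512x3 uint8, red, green, blue); there is no depth.
- ctrl.get_calibration(name): a dict with "vertical_fov" (degrees; the focal length in pixels is half the picture's height over the tangent of half this angle, whatever the lens; pixels are square), "cx", "cy" (the principal point, pixels), "position" and "rotation" of the camera in the world. Camera axes: x right, y up, looking along -z (the intrinsics and any distortion apply to the point x, -y, -z); pixel columns grow to the right and rows downward; lengths in mm; the calibration is good to about 2 mm. A picture is of the moment at which its call begins: read the wrist's pose just before it. get_calibration takes no time and is no camera call; for the wrist camera it gives the pose at the moment of the call.
- ctrl.job_done(): hands the job in; it is judged then, once.
Trained networks look in the newest picture that a camera, given by its name, has taken for a name from the list of things; names that differ only in an ending like _2 or _b are one class to them, and where a whole thing is asked for, a point or a joint stands for the part that bears it (a point fixed in the world has none). Each returns a list of dicts, best first, with "p" (0 to 1); they miss things now and then, are a little off and sometimes report something else, mostly with a low value. They report only what shows in the picture. A call takes as long as a camera call. They do not tell look-alikes from the thing itself.
- ctrl.silhouettes(name, camera): "mask" (384x512 bool, what is visible of it) and "extent" ([centre column, centre row, width, height] in pixels, round what is visible of it).
The state is a dict: "clock": time; "q": joint angles; "qd": joint speeds; "joint_torque": joint torques, N m; "ee_pos": TCP position; "tool_rot": TCP orientation; "force": force on the tool from outside, world axes, zero at the start; "ft_torque": the same for the moment, N m; "finger_gap": opening from 0.0 (shut) to 1.0 (fully open); "grip_force": force on a finger pad.
Only numpy, scipy, OpenCV 4.12 (cv2) and the standard library are available. Lean on these libraries where they do the work, as an engineer would, in place of code of your own. Each camera call takes 0.05 s, during which the arm holds its last target. There are 200 camera calls.

## Working session

There is one attempt and no reset: what is moved stays moved. The work goes in short steps, Python scripts to look and compute and a tool call to move; the robot and the scene stay as the last step left them, time stands still between calls to the robot, and variables do not carry over. Pictures are saved under pics/ and viewed, at most 10 in all, crops included, and the job is handed in when it is done.

Besides the shell and the picture viewer there is one more tool, called after "Request:" by a JSON object that holds its "name" and its "arguments", one argument or row to a line. arm_command: Moves the arm, as the interface text tells. Scaled input: -1 to 1 covers 50 cm each way for a shift and 90 degrees each way for a turn. Its arguments: {"type":"object","properties":{"moves":{"type":"array","items":{"type":"number","minimum":-1,"maximum":1}},"grip":{"type":"number"},"grip_force":{"type":"number"}},"required":["moves"]}

```bash
ls; mkdir -p pics
python3 - <<'E'
from cell import ctrl
import cv2
s=ctrl.sense();print(s)
ims=[]
for n in("top","side","wrist"):
    c=ctrl.get_calibration(n);print(n,c)
    im=ctrl.capture(n);cv2.imwrite(f"pics/{n}0.png",im[:,:,::-1])
for cam in("top","side"):
  for o in("jig","park_mark","work_mark","cover","guard","alcohol_pump","flux_pot","tip_cleaner","solder_reel"):
    print(cam,o,[(round(float(d["p"]),2),[round(float(v)) for v in d["extent"]]) for d in ctrl.silhouettes(o,cam)])
E
```

```text
pics
{'clock': 0.0, 'q': array([-1.23200366e+00,  2.76622600e-01,  1.50613806e+00,  9.04497108e-08,
        1.36067107e+00, -1.20993589e-01]), 'qd': array([-7.78800600e-04,  1.76395328e-03, -8.72169262e-05,  4.27652519e-04,
        1.30275384e-03, -2.84440138e-04]), 'joint_torque': array([-1.21856829e-03, -4.16783953e+01, -2.45804536e+01, -3.20523677e-04,
        1.11380493e-02, -1.20558624e-05]), 'ee_pos': array([ 254.98504519, -514.79314975,  230.42198798]), 'tool_rot': array([-9.14098049e-04,  9.73690344e-01,  2.27873359e-01, -9.98957510e-05]), 'force': array([-0.39808959,  1.46693545,  0.44437719]), 'ft_torque': array([-0.04799427,  0.03846205, -0.0232824 ]), 'grip_force': 0.0, 'finger_gap': 0.999856954611336}
top {'vertical_fov': 43.087074628506954, 'cx': 260.5175979200191, 'cy': 188.34681151404902, 'position': array([ -20.43317374, -131.53260698, 2131.87585136]), 'rotation': array([ 0.72201805,  0.09764606, -0.08717451, -0.67937897])}
side {'vertical_fov': 45.13487184327661, 'cx': 256.6860290297549, 'cy': 194.78104275081955, 'position': array([   43.79159778, -1552.3267288 ,   
[... 382 characters left out ...]
]
top park_mark [(0.46, [321, 218, 26, 15])]
top work_mark []
top cover [(0.65, [166, 215, 20, 10])]
top guard [(0.84, [295, 200, 6, 36])]
top alcohol_pump [(0.8, [360, 198, 17, 23])]
top flux_pot [(0.57, [336, 199, 0, 1])]
top tip_cleaner [(0.72, [300, 160, 15, 18])]
top solder_reel [(0.75, [129, 204, 15, 18])]
side jig [(0.84, [254, 250, 31, 23]), (0.7, [306, 308, 29, 21])]
side park_mark [(0.6, [243, 257, 2, 2]), (0.38, [261, 217, 59, 31])]
side work_mark [(0.7, [300, 251, 20, 45])]
side cover []
side guard [(0.85, [261, 217, 56, 27])]
side alcohol_pump [(0.97, [298, 252, 22, 46])]
side flux_pot [(0.49, [325, 229, 18, 17])]
side tip_cleaner [(0.78, [317, 212, 22, 18])]
side solder_reel []
```

Run:
```python
import cv2,numpy as np
t=cv2.imread("pics/top0.png");s=cv2.imread("pics/side0.png")
a=cv2.resize(t[120:270,80:440],(800,333),interpolation=cv2.INTER_CUBIC)
b=cv2.resize(s[130:380,60:460],(427,267),interpolation=cv2.INTER_CUBIC)
w=cv2.resize(cv2.imread("pics/wrist0.png"),(356,267))
cv2.imwrite("pics/m1.png",np.vstack([a,np.hstack([b,w,np.zeros((267,17,3),np.uint8)])]))
```

```text
(no output)
```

View pics/m1.png

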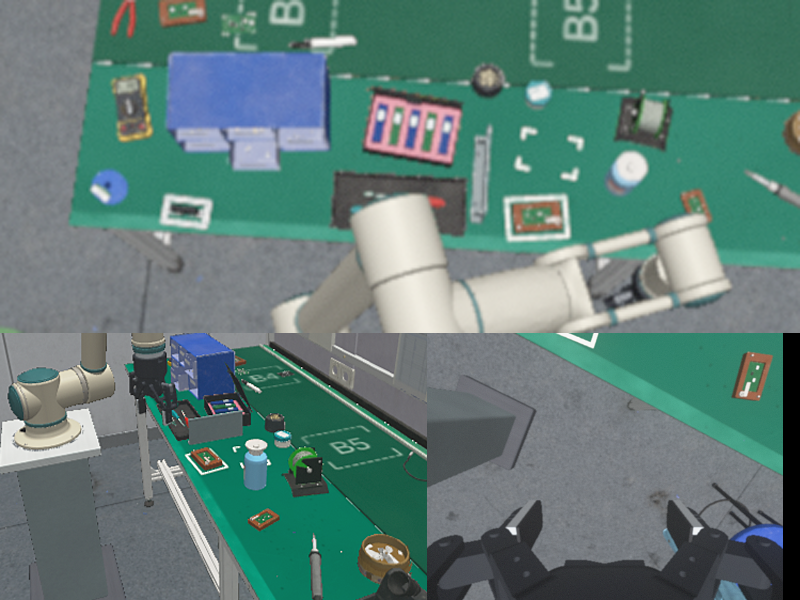

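```bash
cat > h.py <<'E'
import numpy as np,cv2
from scipy.spatial.transform import Rotation as R
from cell import ctrl
def rot(q): return R.from_quat(np.r_[q[1:],q[0]]).as_matrix()
def K(c): 
    f=192/np.tan(np.radians(c["vertical_fov"]/2));return f
def px2w(c,uv,z=0.):
    uv=np.atleast_2d(uv).astype(float);f=K(c)
    d=np.c_[(uv[:,0]-c["cx"])/f,-(uv[:,1]-c["cy"])/f,-np.ones(len(uv))]@rot(c["rotation"]).T
    p=np.array(c["position"]);return p+d*((z-p[2])/d[:,2])[:,None]
def w2px(c,P):
    v=(np.atleast_2d(P)-c["position"])@rot(c["rotation"]);f=K(c)
    return np.c_[c["cx"]-f*v[:,0]/v[:,2],c["cy"]+f*v[:,1]/v[:,2]]
def st():
    s=ctrl.sense();m=rot(s["tool_rot"])
    print("t",round(s["clock"],2),"tcp",s["ee_pos"].round(1),"x",m[:,0].round(3),"y",m[:,1].round(3),"z",m[:,2].round(3),"gap",round(s["finger_gap"],3),"gf",round(s["grip_force"],1),"F",s["force"].round(1),"q",s["q"].round(2))
    return s,m
def rect(mask,c,z):
    # min-area rectangle of a mask's outline, on the plane z: centre, sides, direction of long side
    k=max(cv2.findContours(mask.astype(np.uint8),cv2.RETR_EXTERNAL,cv2.CHAIN_APPROX_NONE)[0],key=len)
    return wrect(k[:,0,:],c,z)
def wrect(uv,c,z):
    (x,y),(a,b),g=cv2.minAreaRect(px2w(c,uv,z)[:,:2].astype(np.float32))
    if a<b: a,b,g=b,a,g+90
    return np.round([x,y],1),round(a,1),round(b,1),round((g+90)%180-90,1)
E
python3 - <<'E'
from h import *
st()
c=ctrl.get_calibration("top")
crop=lambda L:np.array(L)/2.2222+[80,120]
print(px2w(c,crop([[537,215],[549,153],[186,211],[481,177],[630,172],[539,94],[487,79],[110,187],[695,204]])).round())
for o,z in(("jig",16),("cover",4),("guard",90)):
    for d in ctrl.silhouettes(o,"top"): print(o,round(d["p"],2),rect(d["mask"],c,z))
c=ctrl.get_calibration("side")
for o,z in(("jig",16),("tip_cleaner",26),("alcohol_pump",62)):
    for d in ctrl.silhouettes(o,"side"): print(o,round(d["p"],2),rect(d["mask"],c,z))
E
```

```text
t 1.05 tcp [ 255.2 -515.3  231.3] x [ 0.896  0.444 -0.   ] y [ 0.444 -0.896  0.   ] z [ 0. -0. -1.] gap 1.004 gf 0.0 F [ 0.5 -0.7 -0.8] q [-1.23  0.28  1.5  -0.    1.36 -0.12]
[[ 436. -362.    0.]
 [ 566. -383.    0.]
 [ 401.  344.    0.]
 [ 507. -247.    0.]
 [ 536. -548.    0.]
 [ 691. -359.    0.]
 [ 718. -250.    0.]
 [ 441.  503.    0.]
 [ 477. -679.    0.]]
jig 0.6 (array([ 429.6, -358.2]), 96.6, 60.6, -81.7)
jig 0.6 (array([ 469.9, -673.7]), 60.5, 43.0, 17.7)
cover 0.65 (array([398.6, 341.1]), 94.9, 60.1, 85.0)
guard 0.84 (array([ 482.2, -239.4]), 165.7, 27.5, -1.1)
jig 0.84 (array([ 427.3, -364.9]), 122.9, 67.3, -83.3)
jig 0.7 (array([ 461.7, -684.5]), 77.6, 50.1, 17.6)
tip_cleaner 0.78 (array([ 706.6, -250.6]), 134.2, 63.0, 64.8)
alcohol_pump 0.97 (array([ 518.9, -507.7]), 258.0, 62.3, 64.7)
```

```bash
cat >> h.py <<'E'
def mv(P,a=None):
    """shift in tool axes (units of 500 mm) from the present pose to P; turn (units of 90 deg) to bring tool y to world angle a (deg, mod 180)"""
    s=ctrl.sense();m=rot(s["tool_rot"]);ya=np.degrees(np.arctan2(m[1,1],m[0,1]))
    print("shift",(m.T@(np.array(P)-s["ee_pos"])/500).round(4),"" if a is None else "turn %.4f"%(-((a-ya+90)%180-90)/90))
def camat(P,a):
    """wrist calibration as it would be with TCP at P, tool down, tool y at angle a"""
    s=ctrl.sense();m=rot(s["tool_rot"]);c=ctrl.get_calibration("wrist")
    y=np.array([np.cos(np.radians(a)),np.sin(np.radians(a)),0]);z=np.array([0,0,-1.]);M=np.c_[np.cross(y,z),y,z]
    q=R.from_matrix(M@m.T@rot(c["rotation"])).as_quat()
    return dict(c,position=np.array(P)+M@m.T@(c["position"]-s["ee_pos"]),rotation=np.r_[q[3],q[:3]])
E
python3 - <<'E'
from h import *
for P in([490,-420,260],[490,-450,300],[490,-480,300]):
    print(P,w2px(camat(P,8),[[430,-360,10],[566,-383,0],[507,-247,90],[430,-310,0],[600,-320,0]]).round().tolist())
mv([490,-450,280],8)
E
```

```text
[490, -420, 260] [[216.0, 110.0], [316.0, 142.0], [301.0, -5.0], [221.0, 69.0], [352.0, 97.0]]
[490, -450, 300] [[222.0, 88.0], [315.0, 119.0], [300.0, -23.0], [226.0, 50.0], [347.0, 76.0]]
[490, -480, 300] [[224.0, 64.0], [319.0, 97.0], [306.0, -58.0], [229.0, 25.0], [352.0, 53.0]]
shift [ 0.4789  0.0913 -0.0973] turn -0.7962
```

Request:
{"name": "arm_command", "arguments": {
  "moves": [0.091,-0.007,-0.01,0,0.091,-0.007,-0.01,0,0.091,-0.007,-0.01,0,0.091,-0.007,-0.01,0,0.091,-0.007,-0.01,0,0.091,-0.007,-0.01,0]
}}

```text
clock: 2.1
ee_pos: [491.7, -374.5, 261.6]
tool_rot: [0.0, 0.974, 0.228, 0.0]
force: [0.2, -0.1, 0.9]
finger_gap: 1.001
grip_force: 0.0
```

Request:
{"name": "arm_command", "arguments": {
  "moves": [0,0,0,-0.1,0,0,0,-0.1,0,0,0,-0.1,0,0,0,-0.1,0,0,0,-0.1,0,0,0,-0.1,0,0,0,-0.1,0,0,0,-0.096,0,0,0,0]
}}

```text
clock: 3.22
ee_pos: [490.5, -375.3, 261.3]
tool_rot: [-0.0, 0.657, 0.754, -0.0]
force: [1.3, 0.6, 0.0]
finger_gap: 0.998
grip_force: 0.0
```

Run:
```python
from h import *
st()
c=ctrl.get_calibration("wrist");im=ctrl.capture("wrist");bgr=im[:,:,::-1]
np.savez("pics/w1.npz",im=im)
cv2.imwrite("pics/w1.png",cv2.resize(bgr,(800,600)))
for o,z in(("jig",16),("work_mark",0),("park_mark",0),("guard",90)):
    for d in ctrl.silhouettes(o,"wrist"): print(o,round(d["p"],2),np.round(d["extent"]),rect(d["mask"],c,z))
```

```text
t 3.23 tcp [ 490.5 -375.3  261.3] x [-0.137  0.991 -0.   ] y [ 0.991  0.137 -0.   ] z [-0. -0. -1.] gap 0.998 gf 0.0 F [1.3 0.6 0. ] q [-0.77  0.33  1.36 -0.    1.46 -0.9 ]
jig 0.79 [212. 146.  50.  75.] (array([ 429.7, -358.1]), 94.0, 58.9, -81.5)
jig 0.41 [406. 167.  53.  47.] (array([ 684.7, -350.6]), 67.8, 56.1, -27.3)
work_mark 0.39 [212. 146.  48.  77.] (array([ 427.5, -359.6]), 98.5, 62.2, -82.1)
work_mark 0.31 [282.  56. 187.  43.] (array([ 506.5, -238.1]), 230.7, 27.9, -0.7)
park_mark 0.74 [211. 144.  67.  92.] (array([ 427.7, -359.1]), 123.2, 86.2, -84.1)
guard 0.98 [284.  54. 181.  43.] (array([ 500.3, -253.9]), 179.2, 20.9, -1.1)
```

View pics/w1.png

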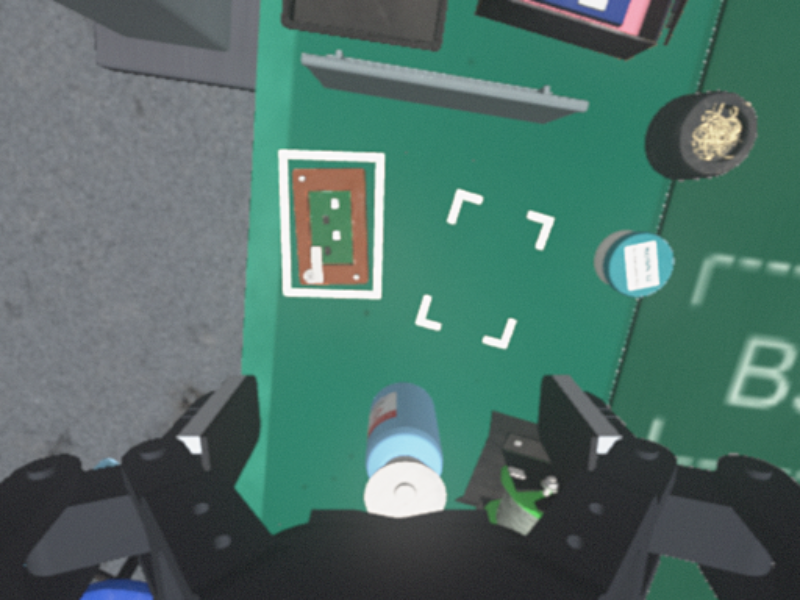

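Run:
```python
from h import *
c=ctrl.get_calibration("wrist");im=np.load("pics/w1.npz")["im"]
m=(im.min(2)>150);m[:,:262]=0;m[:,360:]=0;m[:117]=0;m[228:]=0
v,u=np.nonzero(m);print(len(u),wrect(np.c_[u,v],c,0))
mv([430,-358.5,260],8.3)
```

```text
746 (array([ 564. , -380.6]), 125.1, 88.4, 81.8)
shift [ 0.05   -0.1152  0.0026] turn -0.0042
```

Request:
{"name": "arm_command", "arguments": {
  "moves": [0.025,-0.0576,0,-0.004,0.025,-0.0576,0,0,0,0,0.1,0,0,0,0.1,0,0,0,0.1,0,0,0,0.1,0,0,0,0.06,0,0,0,0,0,0,0,0,0]
}}

```text
clock: 4.6
ee_pos: [430.8, -359.7, 32.5]
tool_rot: [0.001, 0.654, 0.757, -0.0]
force: [0.0, -0.2, 1.0]
finger_gap: 1.001
grip_force: 0.0
```

Run:
```python
from h import *
st()
mv([430,-358.5,0],8.5)
im=ctrl.capture("wrist")
cv2.imwrite("pics/w2.png",im[:,:,::-1])
```

```text
t 4.6 tcp [ 430.8 -359.7   32.5] x [-0.145  0.989 -0.002] y [0.989 0.145 0.001] z [ 0.002 -0.002 -1.   ] gap 1.001 gf 0.0 F [ 0.  -0.2  1. ] q [-0.82  0.44  1.81 -0.    0.89 -0.96]
shift [ 0.0027 -0.0013  0.065 ] turn -0.0019
```

View pics/w2.png

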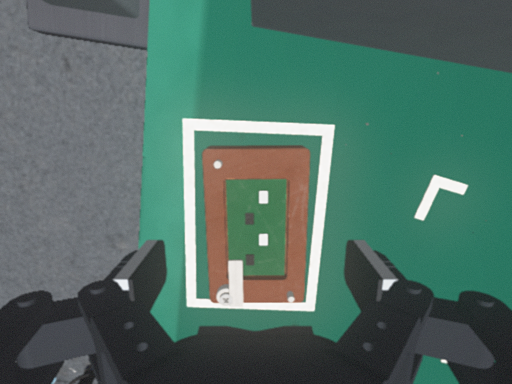

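Request:
{"name": "arm_command", "arguments": {
  "moves": [0.0027,-0.0013,0.033,-0.002,0,0,0.032,0,0,0,0,0]
}}

```text
clock: 5.03
ee_pos: [428.7, -357.2, -1.6]
tool_rot: [-0.001, 0.653, 0.758, 0.0]
force: [0.1, 0.5, 0.3]
finger_gap: 1.001
grip_force: 0.0
```

Request:
{"name": "arm_command", "arguments": {
  "moves": [0,0,0,0,0,0,0,0,0,0,0,0,0,0,0,0,0,0,0,0,0,0,0,0],
  "grip": -0.2,
  "grip_force": 25
}}

```text
clock: 5.78
ee_pos: [429.8, -358.1, -0.4]
tool_rot: [0.001, 0.653, 0.758, -0.0]
force: [-0.2, 1.0, 5.5]
finger_gap: 0.676
grip_force: 28.0
```

Run:
```python
from h import *
st()
c=ctrl.get_calibration("wrist");im=np.load("pics/w1.npz")
ctrl.capture("wrist")
for o,z in(("jig",16),):
    for d in ctrl.silhouettes(o,"wrist"): print(o,round(d["p"],2),np.round(d["extent"]),rect(d["mask"],c,z))
print(px2w(c,[[203,148],[311,147]],16))
mv([564,-380.6,0],-8.2)
```

```text
t 5.78 tcp [ 4.298e+02 -3.581e+02 -4.000e-01] x [-0.148  0.989 -0.002] y [0.989 0.148 0.001] z [ 0.002 -0.001 -1.   ] gap 0.676 gf 28.0 F [-0.2  1.   5.5] q [-0.82  0.48  1.85  0.    0.81 -0.97]
jig 0.65 [256. 247. 134. 173.] (array([ 427.2, -352.8]), 88.3, 58.2, -81.3)
[[ 398.83614163 -309.0746181    16.        ]
 [ 443.7202773  -301.95739327   16.        ]]
shift [-0.0841  0.2589 -0.0003] turn 0.1858
```

Request:
{"name": "arm_command", "arguments": {
  "moves": [-0.0084,0.0259,0,0,-0.0084,0.0259,0,0,-0.0084,0.0259,0,0,-0.0084,0.0259,0,0,-0.0084,0.0259,0,0,-0.0084,0.0259,0,0,-0.0084,0.0259,0,0,-0.0084,0.0259,0,0,-0.0084,0.0259,0,0,-0.0085,0.0258,0,0]
}}

```text
clock: 7.12
ee_pos: [561.7, -379.8, -0.3]
tool_rot: [-0.002, 0.652, 0.758, -0.001]
force: [-5.1, 0.6, 9.0]
finger_gap: 0.672
grip_force: 28.4
```

Request:
{"name": "arm_command", "arguments": {
  "moves": [0,0,0,0.0465,0,0,0,0.0465,0,0,0,0.0465,0,0,0,0.0463,0,0,0,0,0,0,0,0,0,0,0,0]
}}

```text
clock: 8.0
ee_pos: [563.8, -380.4, -0.4]
tool_rot: [0.001, 0.756, 0.655, 0.0]
force: [-0.1, -0.0, 4.8]
finger_gap: 0.671
grip_force: 28.0
```

Run:
```python
from h import *
st()
c=ctrl.get_calibration("wrist");im=ctrl.capture("wrist")
cv2.imwrite("pics/w3.png",im[:,:,::-1])
for o,z in(("jig",16),):
    for d in ctrl.silhouettes(o,"wrist"): print(o,round(d["p"],2),np.round(d["extent"]),rect(d["mask"],c,z))
mv([564,-380.6,0],-8.2)
```

```text
t 8.0 tcp [ 5.638e+02 -3.804e+02 -4.000e-01] x [ 0.142  0.99  -0.001] y [ 0.99  -0.142  0.001] z [ 0.001 -0.001 -1.   ] gap 0.671 gf 28.0 F [-0.1 -0.   4.8] q [-0.7   0.61  1.56 -0.    0.97 -0.55]
jig 0.87 [256. 244. 135. 176.] (array([ 562.7, -374.8]), 87.6, 58.6, 81.8)
shift [-0.0002  0.0005 -0.0007] turn 0.0001
```

View pics/w3.png

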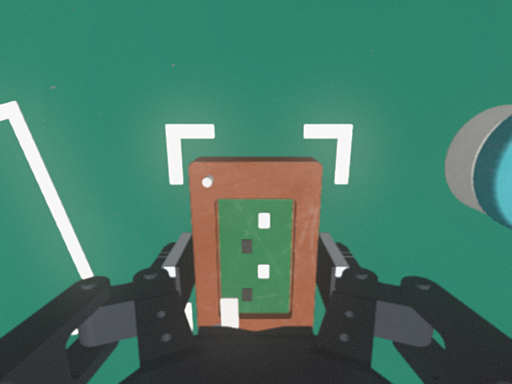

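Run:
```python
from h import *
s,m=st();c=ctrl.get_calibration("wrist")
T=lambda uv,z:((px2w(c,uv,z)-s["ee_pos"])@m)[:,:2].round(1).tolist()
print("mark outer/inner",T([[190,124],[328,124],[190,138],[328,138],[166,150],[352,150],[182,160],[338,160]],0))
print("jig top far edge, sides",T([[200,162],[256,161],[312,162],[191,200],[321,200]],16),"bottom far edge?",T([[256,157]],16))
```

```text
t 8.1 tcp [ 5.638e+02 -3.805e+02 -4.000e-01] x [ 0.142  0.99  -0.001] y [ 0.99  -0.142  0.001] z [ 0.001 -0.001 -1.   ] gap 0.672 gf 28.0 F [ 0.7 -0.1  5.5] q [-0.7   0.61  1.56 -0.    0.97 -0.55]
mark outer/inner [[61.9, -31.8], [61.8, 32.3], [55.5, -32.2], [55.4, 32.7], [49.8, -43.9], [49.8, 44.5], [45.0, -36.6], [45.0, 38.2]]
jig top far edge, sides [[46.7, -25.1], [47.1, -1.2], [46.7, 22.7], [29.8, -29.9], [29.7, 27.5]] bottom far edge? [[48.8, -1.2]]
```

Request:
{"name": "arm_command", "arguments": {
  "moves": [0,0,0,0,0,0,0,0,0,0,0,0,0,0,0,0,0,0,-0.02,0,0,0,-0.1,0,0,0,-0.1,0,0,0,-0.1,0,0,0,-0.1,0,0,0,-0.1,0],
  "grip": 1
}}

```text
clock: 9.35
ee_pos: [563.2, -379.8, 261.6]
tool_rot: [0.001, 0.756, 0.655, 0.0]
force: [1.2, 0.4, -0.8]
finger_gap: 1.002
grip_force: 0.0
```

Run:
```python
from h import *
st()
c=ctrl.get_calibration("wrist");im=ctrl.capture("wrist");np.savez("pics/w4.npz",im=im)
for d in ctrl.silhouettes("jig","wrist"): print(round(d["p"],2),np.round(d["extent"]),rect(d["mask"],c,16))
m=(im.min(2)>150);v,u=np.nonzero(m)
w=px2w(c,np.c_[u,v])[:,:2];k=np.linalg.norm(w-[564,-380.6],axis=1)<80
for d in ctrl.silhouettes("jig","wrist"):
    k&=~cv2.dilate(d["mask"].astype(np.uint8),np.ones((5,5)))[v,u].astype(bool)
print(wrect(np.c_[u,v][k],c,0))
t=ctrl.get_calibration("top");ctrl.capture("top")
for d in ctrl.silhouettes("cover","top"): print(round(d["p"],2),rect(d["mask"],t,4))
for d in ctrl.silhouettes("guard","wrist"): print(round(d["p"],2),rect(d["mask"],c,90))
```

```text
t 9.35 tcp [ 563.2 -379.8  261.6] x [ 0.143  0.99  -0.001] y [ 0.99  -0.143  0.001] z [ 0.001 -0.001 -1.   ] gap 1.002 gf 0.0 F [ 1.2  0.4 -0.8] q [-0.7   0.42  1.21 -0.    1.51 -0.55]
0.68 [256. 165.  48.  74.] (array([ 561.5, -379.5]), 94.3, 57.7, 81.5)
(array([ 563.8, -380.2]), 123.6, 88.0, 81.8)
0.5 (array([399.8, 343.6]), 94.9, 58.9, 85.6)
0.97 (array([ 500.9, -253.9]), 178.2, 23.2, -0.8)
```

Request:
{"name": "arm_command", "arguments": {
  "moves": [0.0527,-0.0904,0,0,0.0527,-0.0904,0,0,0.0527,-0.0904,0,0,0.0527,-0.0904,0,0]
}}

```text
clock: 10.15
ee_pos: [397.3, -248.1, 256.9]
tool_rot: [-0.002, 0.756, 0.655, -0.0]
force: [0.2, 0.4, 0.1]
finger_gap: 0.999
grip_force: 0.0
```

Request:
{"name": "arm_command", "arguments": {
  "moves": [0.117,-0.0168,0,0,0.117,-0.0168,0,0,0.117,-0.0168,0,0,0.117,-0.0168,0,0,0.117,-0.0168,0,0,0.117,-0.0168,0,0,0.117,-0.0168,0,0,0.117,-0.0168,0,0,0.117,-0.0168,0,0,0.117,-0.0168,0,0]
}}

```text
clock: 11.4
ee_pos: [398.6, 342.6, 257.0]
tool_rot: [0.0, 0.756, 0.655, -0.002]
force: [0.7, 0.1, 1.0]
finger_gap: 1.0
grip_force: 0.0
```

Request:
{"name": "arm_command", "arguments": {
  "moves": [0,0,0.05,-0.036,0,0,0.05,0,0,0,0.05,0,0,0,0,0]
}}

```text
clock: 11.9
ee_pos: [397.4, 339.8, 180.5]
tool_rot: [-0.001, 0.737, 0.676, -0.004]
force: [-0.0, 0.1, 0.3]
finger_gap: 1.001
grip_force: 0.0
```

Run:
```python
from h import *
s,m=st()
c=ctrl.get_calibration("wrist");im=ctrl.capture("wrist");cv2.imwrite("pics/w5.png",im[:,:,::-1])
for d in ctrl.silhouettes("cover","wrist"): print(round(d["p"],2),np.round(d["extent"]),rect(d["mask"],c,4))
```

```text
t 11.9 tcp [397.4 339.8 180.5] x [ 0.086  0.996 -0.005] y [ 0.996 -0.086 -0.006] z [-0.007 -0.004 -1.   ] gap 1.001 gf 0.0 F [-0.   0.1  0.3] q [ 0.57  0.24  1.69 -0.    1.22  0.66]
0.8 [258. 169.  60.  88.] (array([397.7, 346.1]), 95.7, 59.9, 85.2)
```

View pics/w5.png

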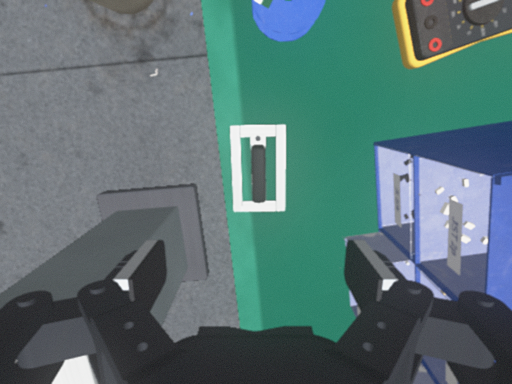

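Run:
```python
from h import *
s,m=st()
c=ctrl.get_calibration("wrist")
for z in(0,60,100): print(z,px2w(c,[[347,237],[376,143]],z).round().tolist())
mv([398,345,10],-4.8)
```

```text
t 12.0 tcp [399.5 341.  183.4] x [ 0.086  0.996 -0.001] y [ 0.996 -0.086 -0.001] z [-0.001 -0.001 -1.   ] gap 0.999 gf 0.0 F [0.  0.1 1. ] q [ 0.57  0.23  1.69 -0.    1.22  0.66]
0 [[499.0, 257.0, 0.0], [531.0, 364.0, 0.0]]
60 [[482.0, 285.0, 60.0], [508.0, 372.0, 60.0]]
100 [[470.0, 303.0, 100.0], [492.0, 378.0, 100.0]]
shift [ 0.0081 -0.0033  0.3467] turn -0.0018
```

Request:
{"name": "arm_command", "arguments": {
  "moves": [0.0081,-0.0033,0,-0.002,0,0,0.08,0,0,0,0.08,0,0,0,0.08,0,0,0,0.06,0,0,0,0.03,0,0,0,0.0167,0,0,0,0,0],
  "grip": 0
}}

```text
clock: 13.0
ee_pos: [398.9, 345.7, 10.8]
tool_rot: [0.0, 0.736, 0.677, 0.0]
force: [0.0, -0.7, -0.5]
finger_gap: 0.503
grip_force: 0.0
```

Request:
{"name": "arm_command", "arguments": {
  "moves": [0,0,0,0,0,0,0,0,0,0,0,0,0,0,0,0,0,0,0,0,0,0,0,0],
  "grip": -1,
  "grip_force": 40
}}

```text
clock: 13.75
ee_pos: [399.3, 345.9, 11.5]
tool_rot: [0.0, 0.736, 0.677, 0.001]
force: [-0.2, 0.0, 6.2]
finger_gap: 0.155
grip_force: 40.6
```

Run:
```python
from h import *
s,m=st()
c=ctrl.get_calibration("wrist");im=ctrl.capture("wrist");cv2.imwrite("pics/w6.png",im[:,:,::-1])
for d in ctrl.silhouettes("cover","wrist"):
    k=np.argwhere(d["mask"])[:,::-1]
    L=((px2w(c,k,4)-s["ee_pos"])@m)[:,:2]; print(round(d["p"],2),np.round(d["extent"]),rect(d["mask"],c,4),"tool x max",L[:,0].max(),L[:,1].min(),L[:,1].max())
```

```text
t 13.75 tcp [399.3 345.9  11.5] x [0.083 0.997 0.001] y [ 0.997 -0.083  0.002] z [ 0.002  0.001 -1.   ] gap 0.155 gf 40.6 F [-0.2  0.   6.2] q [ 0.58  0.43  1.91 -0.    0.81  0.67]
0.91 [256. 237. 117. 172.] (array([397.2, 344.1]), 99.7, 57.7, 85.3) tool x max 47.91478975266048 -30.88837678242064 26.9033029266331
```

View pics/w6.png

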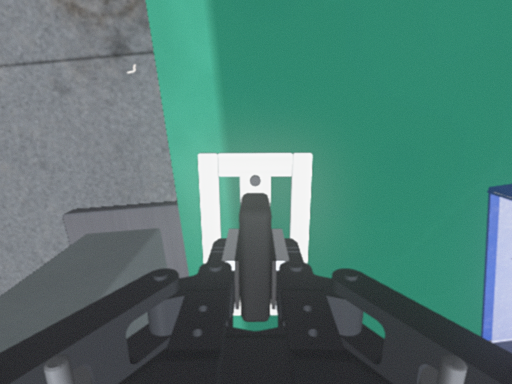

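Request:
{"name": "arm_command", "arguments": {
  "moves": [0,0,-0.04,0,0,0,-0.09,0,0,0,-0.1,0,0,0,-0.1,0,0,0,-0.05,0,0,0,0,0]
}}

```text
clock: 14.6
ee_pos: [399.2, 345.9, 202.1]
tool_rot: [0.0, 0.736, 0.677, 0.002]
force: [-0.5, 1.0, -1.7]
finger_gap: 0.158
grip_force: 39.6
```

Request:
{"name": "arm_command", "arguments": {
  "moves": [-0.05,0.0042,0,0,-0.0988,0.0084,0,0,-0.0988,0.0084,0,0,-0.0988,0.0084,0,0,-0.0988,0.0084,0,0,-0.0988,0.0084,0,0,-0.0988,0.0084,0,0,-0.0988,0.0084,0,0,-0.0988,0.0084,0,0,-0.05,0.0042,0,0.038]
}}

```text
clock: 15.85
ee_pos: [397.6, -103.2, 198.4]
tool_rot: [-0.001, 0.757, 0.653, -0.001]
force: [-0.4, 0.4, -1.3]
finger_gap: 0.157
grip_force: 39.6
```

Run:
```python
from h import *
s,m=st()
mv([520,-254,200],-8.2);mv([563.8,-380.4,200],-8.2)
c=ctrl.get_calibration("wrist");im=ctrl.capture("wrist");cv2.imwrite("pics/w7.png",im[:,:,::-1])
for d in ctrl.silhouettes("guard","wrist"): print(round(d["p"],2),rect(d["mask"],c,90))
```

```text
t 15.85 tcp [ 397.6 -103.2  198.4] x [0.147 0.989 0.   ] y [ 0.989 -0.147 -0.004] z [-0.004  0.001 -1.   ] gap 0.157 gf 39.6 F [-0.4  0.4 -1.3] q [-0.42  0.05  1.87 -0.    1.22 -0.28]
shift [-0.2623  0.2864 -0.0043] turn -0.0026
shift [-0.4995  0.4101 -0.0049] turn -0.0026
0.71 (array([ 520.2, -200.5]), 170.9, 56.2, -27.4)
```

View pics/w7.png

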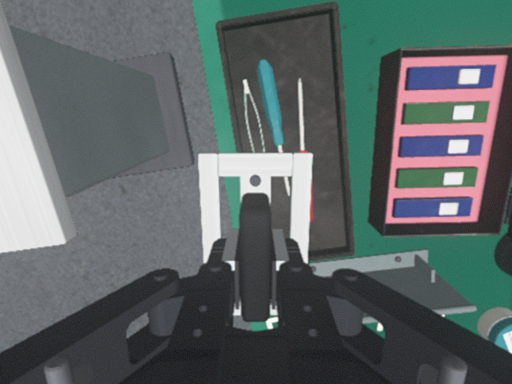

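Request:
{"name": "arm_command", "arguments": {
  "moves": [-0.0656,0.0716,0,0,-0.0656,0.0716,0,0,-0.0656,0.0716,0,0,-0.0656,0.0716,0,0,-0.0593,0.031,0,0,-0.0593,0.031,0,0,-0.0593,0.031,0,0,-0.0593,0.031,0,0,0,0,0,0,0,0,0,0]
}}

```text
clock: 17.2
ee_pos: [566.1, -376.0, 198.7]
tool_rot: [-0.002, 0.755, 0.655, 0.0]
force: [-0.3, -0.0, -1.8]
finger_gap: 0.154
grip_force: 39.5
```

Run:
```python
from h import *
s,m=st()
mv([563.8,-380.4,60],-8.2)
c=ctrl.get_calibration("wrist");im=ctrl.capture("wrist");cv2.imwrite("pics/w8.png",im[:,:,::-1])
for o in("jig","cover"):
  for d in ctrl.silhouettes(o,"wrist"): print(o,round(d["p"],2),np.round(d["extent"]))
c=ctrl.get_calibration("top");ctrl.capture("top")
for d in ctrl.silhouettes("jig","top"): print("jig",round(d["p"],2),rect(d["mask"],c,16))
```

```text
t 17.2 tcp [ 566.1 -376.   198.7] x [0.142 0.99  0.003] y [ 0.99  -0.142 -0.003] z [-0.003  0.003 -1.   ] gap 0.154 gf 39.5 F [-0.3 -0.  -1.8] q [-0.69  0.45  1.31  0.    1.38 -0.55]
shift [-0.0101 -0.0024  0.2774] turn 0.0007
jig 0.77 [256. 179.  54.  85.]
cover 0.85 [254. 236. 119. 167.]
jig 0.51 (array([ 468.9, -675.1]), 74.3, 51.5, 21.5)
```

View pics/w8.png

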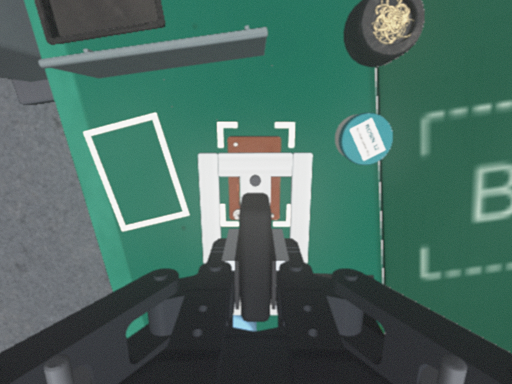

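Request:
{"name": "arm_command", "arguments": {
  "moves": [-0.01,-0.0024,0,0,0,0,0.07,0,0,0,0.08,0,0,0,0.08,0,0,0,0.047,0,0,0,0,0,0,0,0,0,0,0,0,0]
}}

```text
clock: 18.45
ee_pos: [565.5, -383.6, 63.8]
tool_rot: [0.002, 0.756, 0.655, 0.0]
force: [-0.1, -0.3, -1.1]
finger_gap: 0.153
grip_force: 39.5
```

Run:
```python
from h import *
s,m=st()
mv([563.8,-380.4,46],-8.2)
c=ctrl.get_calibration("wrist");im=ctrl.capture("wrist")
L=lambda k,z:((px2w(c,k,z)-s["ee_pos"])@m)[:,:2]
for o,z in(("jig",16),("cover",s["ee_pos"][2]-7.5)):
  for d in ctrl.silhouettes(o,"wrist"):
    k=np.argwhere(d["mask"])[:,::-1];l=L(k,z);print(o,round(d["p"],2),np.round(d["extent"]),l.min(0).round(1),l.max(0).round(1))
```

```text
t 18.45 tcp [ 565.5 -383.6   63.8] x [ 0.143  0.99  -0.002] y [ 0.99  -0.143  0.003] z [ 0.003 -0.002 -1.   ] gap 0.153 gf 39.5 F [-0.1 -0.3 -1.1] q [-0.7   0.55  1.49 -0.    1.1  -0.55]
shift [ 0.0059 -0.0044  0.0357] turn 0.0000
jig 0.75 [252. 191.  95. 103.] [-16.  -32.8] [51.4 24.4]
cover 0.78 [254. 236. 119. 170.] [-52.7 -31.3] [48.3 27.4]
```

Request:
{"name": "arm_command", "arguments": {
  "moves": [0.006,-0.004,0,0,0,0,0.012,0,0,0,0.012,0,0,0,0.01,0,0,0,0,0,0,0,0,0,0,0,0,0,0,0,0,0]
}}

```text
clock: 19.6
ee_pos: [563.1, -379.6, 45.2]
tool_rot: [0.0, 0.756, 0.655, 0.0]
force: [0.2, -1.0, -2.1]
finger_gap: 0.156
grip_force: 39.5
```

Run:
```python
from h import *
s,m=st()
mv([563.8,-380.4,46],-8.2)
c=ctrl.get_calibration("wrist");im=ctrl.capture("wrist");cv2.imwrite("pics/w9.png",im[:,:,::-1])
L=lambda k,z:((px2w(c,k,z)-s["ee_pos"])@m)[:,:2]
for o,z in(("jig",16),("cover",s["ee_pos"][2]-7.5)):
  for d in ctrl.silhouettes(o,"wrist"):
    k=np.argwhere(d["mask"])[:,::-1];l=L(k,z);print(o,round(d["p"],2),np.round(d["extent"]),l.min(0).round(1),l.max(0).round(1))
# side view: height of cover frame above the pins
im=ctrl.capture("side");cs=ctrl.get_calibration("side")
u,v=w2px(cs,[[564,-380,30]])[0].astype(int)
a=cv2.resize(np.ascontiguousarray(im[v-40:v+40,u-50:u+50,::-1]),(400,320),interpolation=cv2.INTER_CUBIC)
b=cv2.resize(np.ascontiguousarray(cv2.imread("pics/w9.png")),(400,300))
cv2.imwrite("pics/m9.png",np.hstack([a,np.vstack([b,np.zeros((20,400,3),np.uint8)])]))
```

```text
t 19.6 tcp [ 563.1 -379.6   45.2] x [ 0.143  0.99  -0.   ] y [ 0.99  -0.143  0.   ] z [ 0. -0. -1.] gap 0.156 gf 39.5 F [ 0.2 -1.  -2.1] q [-0.7   0.57  1.52 -0.    1.06 -0.55]
shift [-0.0013  0.0015 -0.0016] turn 0.0000
jig 0.68 [257. 193.  95.  89.] [ -7.8 -28.1] [47.9 25.4]
cover 0.61 [253. 237. 116. 169.] [-52.  -31.2] [47.8 27.3]
```

View pics/m9.png

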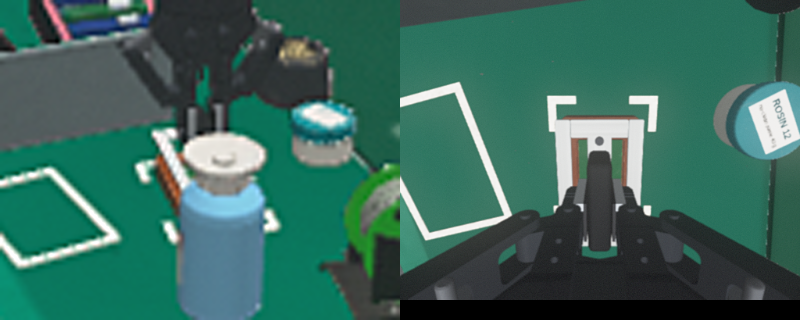

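Request:
{"name": "arm_command", "arguments": {
  "moves": [0,0,0,0,0,0,0,0,0,0,0,0,0,0,0,0,0,0,0,0]
}}

```text
clock: 20.42
ee_pos: [563.1, -379.5, 45.0]
tool_rot: [0.0, 0.756, 0.655, -0.0]
force: [-0.1, -0.0, -1.5]
finger_gap: 0.161
grip_force: 39.5
```

Run:
```python
from h import *
st();print(ctrl.job_done())
```

```text
t 20.43 tcp [ 563.1 -379.5   45. ] x [ 0.143  0.99  -0.   ] y [ 0.99  -0.143  0.   ] z [ 0. -0. -1.] gap 0.161 gf 39.5 F [-0.1 -0.  -1.5] q [-0.7   0.57  1.52 -0.    1.06 -0.55]
the job is handed in; nothing more can be done
None
```

I handed the job in at about 20 s with the jig about 2 mm off the middle of the bracket mark and square to it, and the cover held steady and centred over it, its underside roughly 1 cm above the pin tips; no verdict came back.

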